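Draw the die tray out from under its stand with the hooked rod

TASK

The die tray is pushed in under the grey steel stand and only the hook will reach it. Pick up the hooked rod (not the straight one), reach it under the ledge, catch the ring on the front of the tray and draw the tray out to its stop; then unhook the rod and lay it back down on the bench, clear of the stand and the tray. Keep the gripper itself off the stand and the tray, and leave the straight rod where it lies.

Things in the scene. Friction and masses are not known exactly. Their poses are not given: they have to be found in the camera images.
- die_stand: Fixed grey steel stand, a low bridge 155 (x) x 150 (y) x 90 mm high, open at its front (-x, to the robot). Top plate 8 mm thick, underside at z = 82 mm; side walls 6 mm, opening 138 mm wide. A 27 mm high tin and a tape roll stand on the rear of its top. Origin on the bench under its centre; x points to its back; yawed by up to 0.12 rad.
- pull_eye (a point): Centre of the steel ring on the tray's front wall, hidden under the ledge: with the tray in, 35 mm behind the top plate's front edge, on the stand's middle plane, 45 mm above the bench. The ring is upright in the x-z plane: its 32 mm hole runs along y; bar 8 mm. Axes as the stand's. Tray front wall 28 mm behind it, 110 mm wide, z 6 to 56 mm.
- die_tray (a joint): How far the die tray is drawn out along the stand's -x, m: 0 fully in, 0.080 at its stop. It starts between 0 and 0.008. It slides with about 2.5 N friction and stays where it is left.
- hook_rod: The hooked rod, lying flat on the bench: black handle 76 (x) x 20 (y) x 24 mm (z), from which a 7 mm steel rod runs out along +x, 12 mm above the underside, and at x = 130 mm turns square to +y; the hook's arm ends at y = 37 mm. 0.09 to 0.18 kg. Origin under the centre of the handle, on its underside. Grip the handle across y from above.
- hook_end (a point): Middle of the hook's bent arm, at x = 130, y = 18, z = 12 mm in the hooked rod's frame; axes as the hooked rod's.
- straight_rod: Bystander: a rod with the same black handle, but its 7 mm steel rod is straight and ends at x = 153 mm. Origin under the centre of the handle. The two rods lie in either of two places, right of the stand.

How it is judged:
By the outcome, as a careful person would: the job done as asked, in the order asked, and still so for the second after the job is handed in, with the robot touching nothing.
It also fails if it takes over 59 s, if anything falls off the work surface, if the arm or the gripper's body presses on something with over 40 N, if the wrist force passes 120 N, or if a joint passes its speed limit or range.

ROBOT

A 7-joint arm with a two-finger parallel gripper is mounted at the origin on a cart in front of the work surface, level with it; the furniture and walls round the work are solid. World frame = base frame: x ahead of the robot, y to its left, z up, the work surface at z = 0. Lengths are in m, angles in rad, forces in N, time in s.
With the tool pointing down it reaches from about 0.4 to 0.9 m from the base axis. Payload 5.5 kg.
Tool frame: the origin (TCP) lies on the centre line of the jaws, within the pads' length; the fingertips stand bot.tips_ahead ahead of it and the grasp point (between the pads) lies 5 mm behind it (bot.tips_ahead is the distance from the TCP to the fingertips, in m); z points along the fingers, y is the line along which they close (so a half turn about z gives the same grasp; the last joint's range is limited). The gripper opens to 85 mm and grips with 20 to 120 N. Pads are 22 mm wide; open, the fingers measure 114 mm over their backs; the gripper's body (76 mm by 85 mm) begins 54 mm behind the grasp point. The pads swing forward as they close: fully open they stand 13 mm farther back than shut.
Start: joints at [-0.993, 0.501, -0.427, 1.55, 0.221, 1.138, -0.21], TCP at [0.201, 0.618, 0.245] pointing down, gripper open.
Joint ranges: [-2.88, 2.88], [-0.31, 2.03], [-1.54, 1.56], [0.2, 2.42], [-1.41, 4.55], [0.19, 2.02], [-2.57, 2.57]. Speed limits (rad/s): [2.57, 2.57, 3.14, 3.14, 3.14, 3.14, 3.14].

INTERFACE

Orientations are given as a unit quaternion [x, y, z, w].
In Python, from plant import bot, grab_frame gives the robot as it stands.
- The arm moves only by the tool drive_tool, never from a script. Its argument "moves" is text: rows parted by semicolons, each of 7 numbers parted by spaces: the shift along the tool's x, y, z in cm, then the turn, a rotation vector about the tool's x, y, z in rad, then the closure, from 0 (fully open) to 1 (shut). A call has 1 to 12 rows; each row shifts and turns the commanded pose from where the row before left it, along the tool's axes as they then stand; what a row does not reach is not made up. A row lasts 1/8 s, in which the tool goes at most 62.5 mm and 10.7 degrees, less where a joint would pass 70% of its speed; a pose out of reach is approached as far as the arm can. A call with a gripper value outside its range is refused whole. The fingers move at their own pace and stop on an object; "grip_force" is the grip in N (left out, the last holds). Time passes only in rows, so rows that do not move let the fingers close. It gives the time, the measured TCP pose, the force, the opening and the grip force at its end, in the units of the state.
- bot.get_obs(): the state, without advancing time (a new reading comes with each control period).
- grab_frame(name): name is "scene" or "top" or "wrist"; returns a dict with "pixels" (400x640x3 uint8, blue, green, red), "K" (3x3 intrinsics, pixels), "k1" (the pictures are not rectified: a ray, as slopes to the right and down, at radius r is drawn at 1 + k1 r^2 times it, then the intrinsics apply), "view" (4x4, takes a point from world to camera coordinates). Camera axes: x right, y up, looking along -z (the intrinsics and any distortion apply to the point x, -y, -z); pixel columns grow to the right and rows downward; lengths in m; the calibration is good to about 2 mm. A picture is of the moment at which its call begins. There is no depth.
- bot.sign_off(): hands the job in; it is judged then, once.
The state is a dict: "clock": time; "joint_positions": joint angles; "qd": joint speeds; "joint_efforts": joint torques, N m; "position": TCP position; "tool_rot": TCP orientation; "ft_force": force on the tool from outside, world axes, zero at the start; "moment": the same for the moment, N m; "opening": opening from 0.0 (shut) to 1.0 (fully open); "grip_force": force on a finger pad.
Only numpy, scipy, OpenCV 4.12 (cv2) and the standard library are available. Lean on these libraries where they do the work, as an engineer would, in place of code of your own. Each camera call takes 0.05 s, during which the arm holds its last target. There are 200 camera calls.

## Working session

There is one attempt and no reset: what is moved stays moved. The work goes in short steps, Python scripts to look and compute and a tool call to move; the robot and the scene stay as the last step left them, time stands still between calls to the robot, and variables do not carry over. Pictures are saved under pics/ and viewed, at most 10 in all, crops included, and the job is handed in when it is done.

Besides the shell and the picture viewer there is one more tool, called after ">>>" in YAML: its name, and indented under it one key for each argument. drive_tool: Moves the arm, as the interface text tells. Its arguments: {"type":"object","properties":{"moves":{"type":"string"},"grip_force":{"type":"number"}},"required":["moves"]}

```bash
ls; mkdir -p pics
python3 - <<'E'
from plant import bot, grab_frame
import cv2
print(bot.get_obs(), bot.tips_ahead)
for n in ("scene","top"):
    f=grab_frame(n); cv2.imwrite(f"pics/{n}0.png",f["pixels"]); print(n,f["K"],f["k1"],f["view"])
E
```

```text
pics
{'clock': 0.0, 'joint_positions': array([-0.99277274,  0.50186181, -0.42677133,  1.5514495 ,  0.22081106,
        1.13826493, -0.21029891]), 'qd': array([-3.11186564e-04,  3.73177561e-04, -3.84852110e-04,  1.08375433e-03,
        8.48330457e-05, -1.23967785e-03,  5.53978700e-04]), 'joint_efforts': array([ 5.19036312e-04, -5.69518447e+01, -5.81536934e+00, -2.80938452e+01,
        1.07803420e-02,  1.20707674e-02,  1.24678823e-05]), 'position': array([0.20112395, 0.61741205, 0.244249  ]), 'tool_rot': array([ 1.56741188e-01,  9.87639242e-01, -9.46664985e-04, -1.79646745e-04]), 'ft_force': array([0.51420212, 0.3755761 , 0.28157899]), 'moment': array([0.0153495 , 0.01104139, 0.00683049]), 'grip_force': 0.0, 'opening': 1.004778926650329} 0.014
scene [[415.78156775   0.         323.8033287 ]
 [  0.         415.78156775 203.26544805]
 [  0.           0.           1.        ]] -0.06497095819455292 [[ 0.83083536 -0.55640399  0.01127829 -0.50198641]
 [ 0.22008495  0.34711473  0.91163259 -0.16860169]
 [-0.51115088 -0.75493441  0.41085133 -0.7120234 ]
 [ 0.          0.          0.          1.        ]]
top [[469.09919864   0.         322.16344205]
 [  0.         469.09919864 195.44198798]
 [  0.           0.           1.        ]] -0.08950372801680223 [[ 0.03825175 -0.99926167 -0.00359395 -0.08615893]
 [ 0.97423906  0.03649347  0.22254544 -0.53404261]
 [-0.22224997 -0.01201412  0.97491569 -1.17556392]
 [ 0.          0.          0.          1.        ]]
```

View pics/scene0.png

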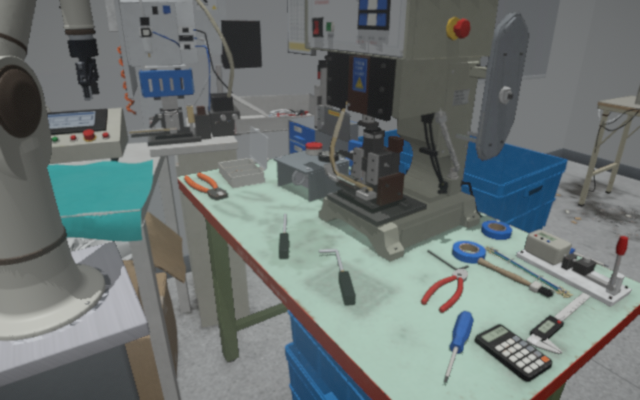

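View pics/top0.png

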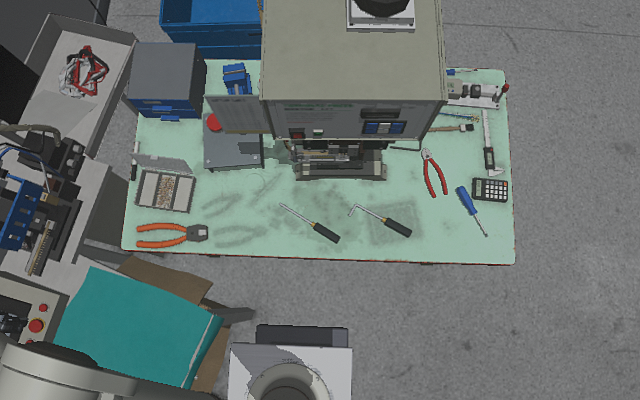

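The top view shows the stand at about (232,140), the straight rod (handle ~325,233) and the hooked rod (handle ~397,228, hook ~351,210). I'll enlarge these areas.

Run:
```python
import cv2, numpy as np
t=cv2.imread("pics/top0.png"); s=cv2.imread("pics/scene0.png")
a=cv2.resize(t[100:180,190:290],(500,400),interpolation=cv2.INTER_CUBIC)
b=cv2.resize(t[190:250,270:420],(750,300),interpolation=cv2.INTER_CUBIC)
c=cv2.resize(s[130:230,260:360],(400,400),interpolation=cv2.INTER_CUBIC)
cv2.imwrite("pics/c1.png",np.hstack([a[:, :400],c])); 
cv2.imwrite("pics/c2.png",b)
```

```text
(no output)
```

View pics/c1.png

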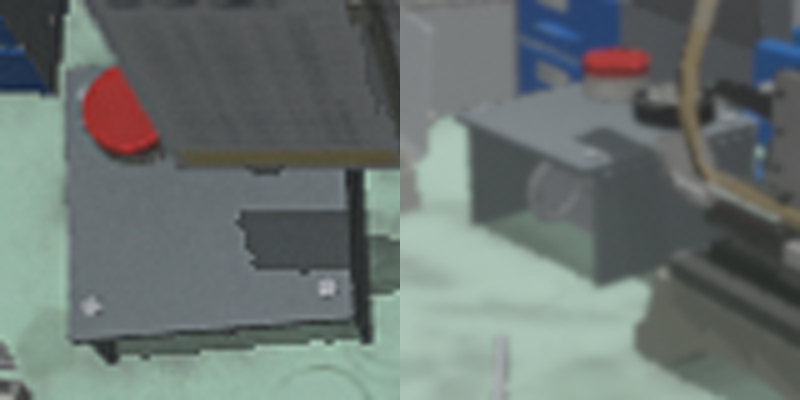

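View pics/c2.png

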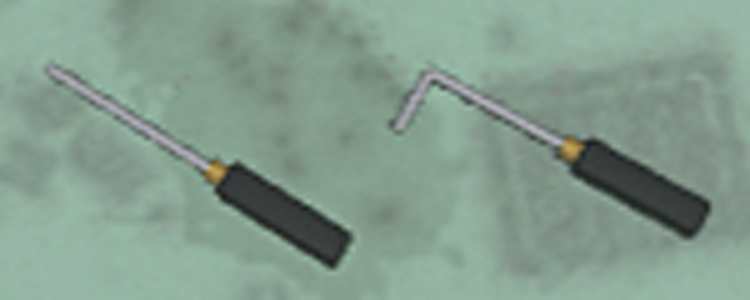

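The crop shows the stand's top front corners in the top view at ~(204.4,168) and (261.4,163.4), back-left at (203.4,114). The hook's bend is at (356.4,205), its tip at (349.6,215.6), and the handle's top centre at ~(398.6,227.6).

```bash
cat > h.py <<'E'
import numpy as np, cv2
from scipy.spatial.transform import Rotation as R
def ray(f,uv):
    n=cv2.undistortPoints(np.array([[uv]],float),f["K"],np.array([f["k1"],0,0,0]))[0,0]
    V=f["view"]; d=V[:3,:3].T@np.array([n[0],-n[1],-1]); c=-V[:3,:3].T@V[:3,3]
    return c,d
def at(f,uv,z):
    c,d=ray(f,uv); return (c+d*(z-c[2])/d[2]).round(4)
def proj(f,p):
    q=f["view"][:3,:3]@p+f["view"][:3,3]; n=np.array([q[0],-q[1]])/-q[2]
    n=n*(1+f["k1"]*(n@n)); return (f["K"][:2,:2]@n+f["K"][:2,2]).round(1)
E
python3 - <<'E'
from plant import *; from h import *
f=grab_frame("top")
for nm,uv,z in [("FL",(204.4,168),.09),("FR",(261.4,163.4),.09),("BL",(203.4,114),.09),("bend",(356.4,205),.012),("tip",(349.6,215.6),.012),("gold",(384.2,219.8),.012),("hc",(398.6,227.6),.024),
 ("sh",(326.5,233),.024),("stip",(280.2,204),.012)]:
    print(nm,at(f,uv,z))
s=grab_frame("scene"); print(at(s,(275,159.3),.09),at(s,(309,172),.09), "ring",at(s,(299,177.5),.045))
E
```

```text
FL [0.5923 0.2451 0.09  ]
FR [0.61   0.0958 0.09  ]
BL [0.7436 0.263  0.09  ]
bend [ 0.5246 -0.1596  0.012 ]
tip [ 0.4946 -0.1418  0.012 ]
gold [ 0.4865 -0.2359  0.012 ]
hc [ 0.4646 -0.2733  0.024 ]
sh [ 0.443  -0.0809  0.024 ]
stip [0.5196 0.0483 0.012 ]
[0.591  0.2245 0.09  ] [0.6163 0.0875 0.09  ] ring [0.6349 0.1697 0.045 ]
```

```bash
cat >> h.py <<'E'
def rows(o,way,g):
    """way: list of (x,y,z,ang of tool y in deg,n rows); tool down. prints rows in tool axes."""
    p=np.array(o["position"]); r=R.from_quat(o["tool_rot"])
    out=[]
    for x,y,z,a,n in way:
        a=np.radians(a); Y=np.array([np.cos(a),np.sin(a),0]); Z=np.array([0,0,-1.])
        T=R.from_matrix(np.c_[np.cross(Y,Z),Y,Z]); q=np.array([x,y,z])
        rv=(r.inv()*T).as_rotvec(); p0=p
        for i in range(n):
            t=p0+(q-p0)*(i+1)/n
            d=r.inv().apply(t-p)*100; out.append(np.r_[d,rv/n,g])
            p=t; r=r*R.from_rotvec(rv/n)
        r=T
    print("; ".join(" ".join(f"{v:.3g}" if abs(v)>5e-4 else "0" for v in w) for w in out), len(out))
E
python3 - <<'E'
from plant import *; from h import *
o=bot.get_obs(); w=[]
for i in range(1,8):
    az=72-102.4*i/7; r=np.interp(i,[0,2,5,7],[.649,.50,.46,.539]); a=72-100*i/7
    w.append((r*np.cos(np.radians(az)),r*np.sin(np.radians(az)),np.interp(i,[0,5,7],[.245,.245,.15]),a,3))
rows(o,w,0)
E
```

```text
-4.82 -3.12 -0.00843 0 0 0.0829 0; -5.07 -2.71 -0.00977 0 0 0.0829 0; -5.27 -2.28 -0.011 0 0 0.0829 0; -4.19 -3.05 0 0 0 0.0831 0; -4.43 -2.69 0 0 0 0.0831 0; -4.64 -2.31 0 0 0 0.0831 0; -4.09 -1.02 0 0 0 0.0831 0; -4.16 -0.677 0 0 0 0.0831 0; -4.2 -0.329 0 0 0 0.0831 0; -3.97 -1.03 0 0 0 0.0831 0; -4.04 -0.694 0 0 0 0.0831 0; -4.08 -0.357 0 0 0 0.0831 0; -3.85 -1.03 0 0 0 0.0831 0; -3.92 -0.711 0 0 0 0.0831 0; -3.97 -0.383 0 0 0 0.0831 0; -4.23 0.651 1.58 0 0 0.0831 0; -4.16 0.999 1.58 0 0 0.0831 0; -4.06 1.34 1.58 0 0 0.0831 0; -4.56 0.571 1.58 0 0 0.0831 0; -4.5 0.948 1.58 0 0 0.0831 0; -4.4 1.32 1.58 0 0 0.0831 0 21
```

>>> drive_tool:
  moves: "-4.8 -3.1 0 0 0 0.083 0; -5.1 -2.7 0 0 0 0.083 0; -5.3 -2.3 0 0 0 0.083 0; -4.2 -3 0 0 0 0.083 0; -4.4 -2.7 0 0 0 0.083 0; -4.6 -2.3 0 0 0 0.083 0; -4.1 -1 0 0 0 0.083 0; -4.2 -0.7 0 0 0 0.083 0; -4.2 -0.3 0 0 0 0.083 0; -4 -1 0 0 0 0.083 0; -4 -0.7 0 0 0 0.083 0; -4.1 -0.4 0 0 0 0.083 0"

```text
clock: 1.7
position: [0.4612, 0.1099, 0.2453]
tool_rot: [0.61, 0.792, 0.0, 0.0]
ft_force: [0.8, -0.3, -0.0]
opening: 0.997
grip_force: 0.0
```

>>> drive_tool:
  moves: "-3.8 -1 0 0 0 0.083 0; -3.9 -0.7 0 0 0 0.083 0; -4 -0.4 0 0 0 0.083 0; -4.2 0.6 1.6 0 0 0.083 0; -4.2 1 1.6 0 0 0.083 0; -4.1 1.3 1.6 0 0 0.083 0; -4.6 0.6 1.6 0 0 0.083 0; -4.5 0.9 1.6 0 0 0.083 0; -4.4 1.3 1.6 0 0 0.083 0; 0 0 0 0 0 0 0; 0 0 0 0 0 0 0"

```text
clock: 3.08
position: [0.4648, -0.2718, 0.1491]
tool_rot: [0.857, 0.516, 0.0, -0.0]
ft_force: [-0.2, 1.0, -0.8]
opening: 1.004
grip_force: 0.0
```

Run:
```python
from plant import *; from h import *
o=bot.get_obs(); print(o["position"],R.from_quat(o["tool_rot"]).as_matrix().round(3),o["joint_positions"])
f=grab_frame("wrist"); cv2.imwrite("pics/w1.png",f["pixels"])
print(proj(f,np.array([.4646,-.2733,.024])))
```

```text
[ 0.46480661 -0.27175459  0.14905522] [[ 0.468  0.884 -0.   ]
 [ 0.884 -0.468  0.001]
 [ 0.    -0.001 -1.   ]] [ 0.23118337  0.40275301  0.30481541  1.93560221 -0.16111993  0.82727817
  0.13600079]
[320.3 203.9]
```

View pics/w1.png

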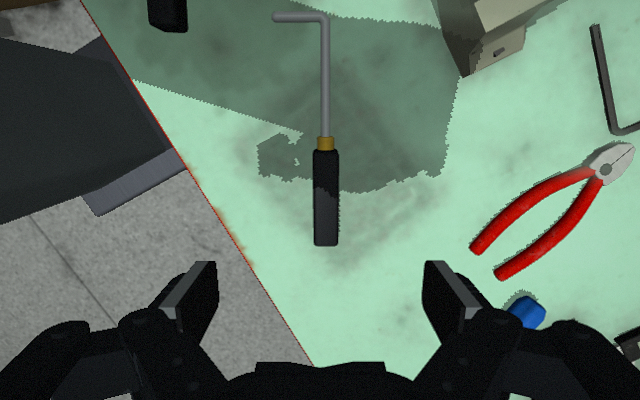

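The wrist view shows the hooked rod aligned with the tool: handle top from (325,150) to (326,244), bend at (325,18), tip at (273,17).

Run:
```python
from plant import *; from h import *
f=grab_frame("wrist")
for uv,z in [((325.5,150),.024),((326,244),.020),((325,197),.024),((325,18),.012),((273,17),.012)]: print(at(f,uv,z))
```

```text
[ 0.4876 -0.2382  0.024 ]
[ 0.4531 -0.3054  0.02  ]
[ 0.4708 -0.2695  0.024 ]
[ 0.529  -0.1582  0.012 ]
[ 0.4973 -0.1408  0.012 ]
```

>>> drive_tool:
  moves: "0.2 0.4 4 0 0 0.005 0; 0 0 4 0 0 0 0; 0 0 3 0 0 0 0; 0 0 1.5 0 0 0 0; 0 0 0.6 0 0 0 0; 0 0 0 0 0 0 1; 0 0 0 0 0 0 1; 0 0 0 0 0 0 1; 0 0 0 0 0 0 1; 0 0 0 0 0 0 1; 0 0 0 0 0 0 1"
  grip_force: 80

```text
clock: 4.55
position: [0.47, -0.2728, 0.0192]
tool_rot: [0.858, 0.514, 0.0, 0.001]
ft_force: [-1.9, 0.4, 5.7]
opening: 0.215
grip_force: 79.0
```

Run:
```python
from plant import *; from h import *
o=bot.get_obs()
rows(o,[(.47,-.272,.15,-28,3),(.43,0,.15,-28,7),(.448,.0995,.15,-83.2,9)],1)
```

```text
0.025 -0.00495 -4.36 0.000522 0 -0.00112 1; 0.0248 -0.0072 -4.36 0.000522 0 -0.00112 1; 0.0245 -0.00945 -4.36 0.000522 0 -0.00112 1; 3.16 -2.33 0 0 0 0 1; 3.16 -2.33 0 0 0 0 1; 3.16 -2.33 0 0 0 0 1; 3.16 -2.33 0 0 0 0 1; 3.16 -2.33 0 0 0 0 1; 3.16 -2.33 0 0 0 0 1; 3.16 -2.33 0 0 0 0 1; 1.07 -0.342 0 0 0 0.107 1; 1.03 -0.455 0 0 0 0.107 1; 0.973 -0.562 0 0 0 0.107 1; 0.907 -0.663 0 0 0 0.107 1; 0.831 -0.756 0 0 0 0.107 1; 0.746 -0.84 0 0 0 0.107 1; 0.652 -0.915 0 0 0 0.107 1; 0.55 -0.98 0 0 0 0.107 1; 0.442 -1.03 0 0 0 0.107 1 19
```

>>> drive_tool:
  moves: "0 0 -2 0 0 0 1; 0 0 -5 0 0 0 1; 0 0 -6 0 0 0 1; 3.2 -2.3 0 0 0 0 1; 3.2 -2.3 0 0 0 0 1; 3.2 -2.3 0 0 0 0 1; 3.2 -2.3 0 0 0 0 1; 3.2 -2.3 0 0 0 0 1; 3.2 -2.3 0 0 0 0 1; 3.2 -2.3 0 0 0 0 1; 0 0 0 0 0 0 1"

```text
clock: 5.92
position: [0.4325, 0.0042, 0.1483]
tool_rot: [0.857, 0.516, 0.0, -0.001]
ft_force: [0.2, -0.4, -1.1]
opening: 0.214
grip_force: 78.4
```

>>> drive_tool:
  moves: "1.07 -0.35 0 0 0 0.107 1; 1.03 -0.45 0 0 0 0.107 1; 0.97 -0.56 0 0 0 0.107 1; 0.9 -0.66 0 0 0 0.107 1; 0.83 -0.76 0 0 0 0.107 1; 0.75 -0.84 0 0 0 0.107 1; 0.65 -0.92 0 0 0 0.107 1; 0.55 -0.98 0 0 0 0.107 1; 0.44 -1.03 0 0 0 0.107 1; 0 0 0 0 0 0 1; 0 0 0 0 0 0 1"

```text
clock: 7.3
position: [0.4513, 0.0995, 0.1482]
tool_rot: [0.998, 0.058, -0.0, 0.0]
ft_force: [0.3, 0.6, -1.0]
opening: 0.212
grip_force: 78.3
```

Run:
```python
from plant import *; from h import *
o=bot.get_obs(); print(o["position"],R.from_quat(o["tool_rot"]).as_matrix().round(3),o["joint_positions"])
f=grab_frame("wrist"); t=grab_frame("top")
cv2.imwrite("pics/w2.png",np.hstack([cv2.resize(f["pixels"][:, 80:560],(480,400)),cv2.resize(t["pixels"][100:250,190:310],(320,400))]))
```

```text
[0.45129482 0.09948908 0.14820103] [[ 0.993  0.117 -0.   ]
 [ 0.117 -0.993 -0.001]
 [-0.     0.    -1.   ]] [-0.56035502  0.28125379  0.32686601  2.11511198 -0.12856871  0.76396885
 -1.60617416]
```

View pics/w2.png

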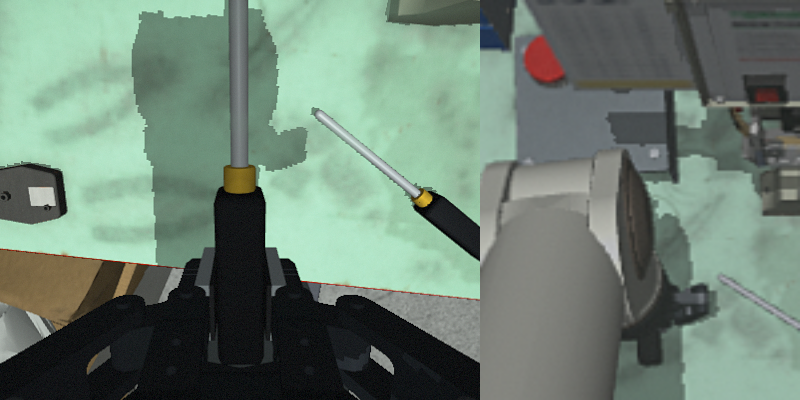

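The wrist view shows the rod straight in the grip and the straight rod clear to the right. I'll lower, then go under the ledge.

>>> drive_tool:
  moves: "0 0 4 0 0 0 1; 0 0 4 0 0 0 1; 0 0 1.6 0 0 0 1; 0 0 0 0 0 0 1; 1 0 0 0 0 0 1; 1.5 0 0 0 0 0 1; 1.5 0 0 0 0 0 1; 1 0 0 0 0 0 1; 0.8 0 0 0 0 0 1; 0 0 0 0 0 0 1; 0 0 0 0 0 0 1"

```text
clock: 8.78
position: [0.5083, 0.107, 0.052]
tool_rot: [0.998, 0.058, -0.001, 0.0]
ft_force: [0.3, -0.2, -0.4]
opening: 0.217
grip_force: 78.3
```

Run:
```python
from plant import *; from h import *
o=bot.get_obs(); print(o["position"],o["tool_rot"],o["ft_force"])
s=grab_frame("scene")
cv2.imwrite("pics/s2.png",cv2.resize(s["pixels"][130:230,240:360],(720,600),interpolation=cv2.INTER_CUBIC))
F=np.array([.601,.17,0]);X=np.array([.993,.118,0]);Y=np.array([-.118,.993,0])
for a,b in [(.031,-.052),(.031,-.015),(.035,0),(.031,0),(.027,0)]: print(proj(s,F+a*X+b*Y+[0,0,.045]),end=" ")
```

```text
[0.50831413 0.10703465 0.05202117] [ 9.98326048e-01  5.78339469e-02 -5.76040408e-04  7.12446948e-05] [ 0.29045355 -0.19142869 -0.37936944]
[309.1 182.6] [300.6 178.8] [298.4 177. ] [297.3 177.3] [296.1 177.6]
```

View pics/s2.png

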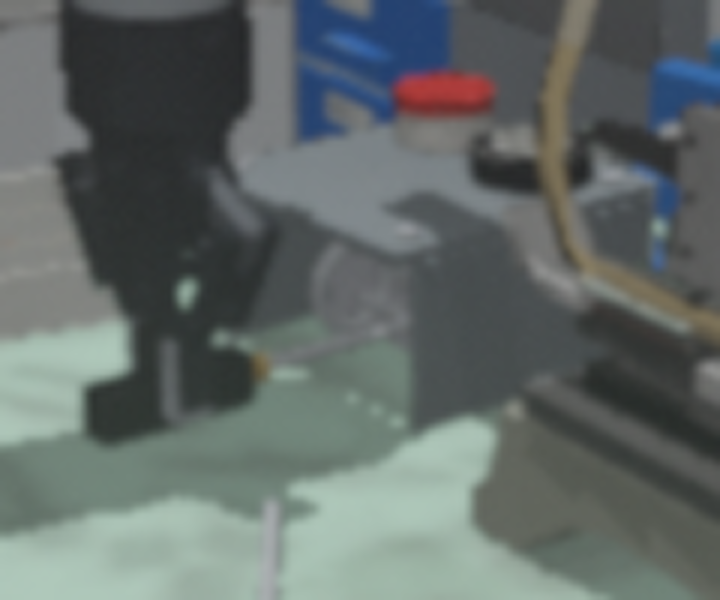

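The scene crop shows the rod entering under the ledge and the ring centred at about (299,177.5), matching the prediction (297.5,177). I'll move sideways into the ring.

>>> drive_tool:
  moves: "0.2 -0.7 0 0 0 0 1; 0 -0.7 0 0 0 0 1; 0 -0.7 0 0 0 0 1; 0 -0.7 0 0 0 0 1; 0 -0.6 0 0 0 0 1; 0 0 0 0 0 0 1; 0 0 0 0 0 0 1"

```text
clock: 9.7
position: [0.507, 0.1409, 0.0523]
tool_rot: [0.998, 0.058, -0.0, 0.0]
ft_force: [0.0, -0.5, -0.9]
opening: 0.211
grip_force: 78.3
```

>>> drive_tool:
  moves: "-0.5 0 0 0 0 0 1; -0.8 0 0 0 0 0 1; -0.8 0 0 0 0 0 1; -0.8 0 0 0 0 0 1; -0.8 0 0 0 0 0 1"

```text
clock: 10.32
position: [0.4701, 0.1367, 0.0525]
tool_rot: [0.998, 0.058, 0.0, -0.0]
ft_force: [3.2, -0.1, -1.5]
opening: 0.212
grip_force: 78.3
```

>>> drive_tool:
  moves: "-0.8 0 0 0 0 0 1; -0.8 0 0 0 0 0 1; -0.8 0 0 0 0 0 1; -0.8 0 0 0 0 0 1; -0.6 0 0 0 0 0 1; -0.4 0 0 0 0 0 1"

```text
clock: 11.08
position: [0.4281, 0.1321, 0.0523]
tool_rot: [0.998, 0.058, -0.0, -0.0]
ft_force: [3.2, -0.9, -0.7]
opening: 0.217
grip_force: 78.3
```

>>> drive_tool:
  moves: "-0.3 0 0 0 0 0 1; -0.3 0 0 0 0 0 1"

```text
clock: 11.32
position: [0.4226, 0.1315, 0.0523]
tool_rot: [0.998, 0.058, 0.0, -0.0]
ft_force: [2.0, -0.6, -1.2]
opening: 0.21
grip_force: 78.3
```

>>> drive_tool:
  moves: "-0.3 0 0 0 0 0 1; -0.2 0 0 0 0 0 1"

```text
clock: 11.58
position: [0.4197, 0.1313, 0.0528]
tool_rot: [0.998, 0.058, 0.002, -0.0]
ft_force: [8.7, 0.7, -3.8]
opening: 0.214
grip_force: 78.1
```

>>> drive_tool:
  moves: "-0.3 0 0 0 0 0 1; 0 0 0 0 0 0 1; 0 0 0 0 0 0 1"

```text
clock: 11.95
position: [0.4195, 0.1315, 0.0533]
tool_rot: [0.998, 0.057, 0.004, -0.001]
ft_force: [13.2, 0.9, -6.2]
opening: 0.214
grip_force: 78.3
```

Run:
```python
from plant import *; from h import *
o=bot.get_obs(); print(o["position"],o["tool_rot"],o["ft_force"],o["moment"])
s=grab_frame("scene")
cv2.imwrite("pics/s3.png",cv2.resize(s["pixels"][130:230,240:360],(720,600),interpolation=cv2.INTER_CUBIC))
F=np.array([.601,.17,0]);X=np.array([.993,.118,0]);Y=np.array([-.118,.993,0])
for a,b,z in [(-.045,0,.045),(-.017,-.055,.056),(-.017,-.055,.006)]: print((proj(s,F+a*X+b*Y+[0,0,z])-[240,130])*6,end=" ")
```

```text
[0.41948265 0.13146138 0.05331398] [ 9.98340281e-01  5.74135657e-02  4.44958007e-03 -7.53130320e-04] [13.24760246  0.85533871 -6.24171541] [-0.01012093 -2.04464965 -0.30026345]
[207.  322.2] [331.8 319.8] [334.2 425.4]
```

View pics/s3.png

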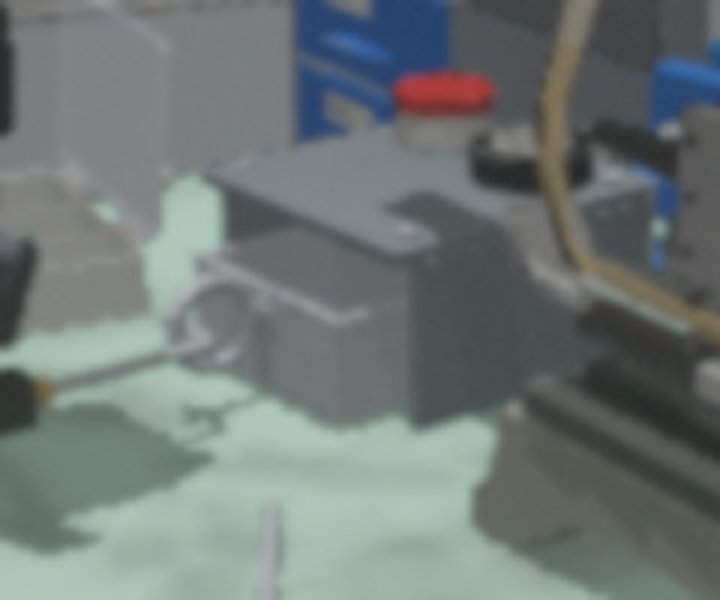

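The tray's front corner at (335,322) and ring at (218,320) match the predicted positions for full draw (332,320; 207,322), and force rose to 13 N, so it is at its stop. I'll unhook now.

>>> drive_tool:
  moves: "0.7 0 0 0 0 0 1; 0.7 0 0 0 0 0 1; 0 0 0 0 0 0 1; 0 0 0 0 0 0 1"

```text
clock: 12.5
position: [0.4277, 0.1319, 0.052]
tool_rot: [0.998, 0.058, -0.001, 0.0]
ft_force: [0.2, -0.3, -0.4]
opening: 0.216
grip_force: 79.2
```

>>> drive_tool:
  moves: "0 0.6 0 0 0 0 1; 0 0.7 0 0 0 0 1; 0 0.7 0 0 0 0 1; 0 0 0 0 0 0 1"

```text
clock: 13.0
position: [0.431, 0.1112, 0.0523]
tool_rot: [0.998, 0.057, -0.0, 0.0]
ft_force: [0.3, 0.3, -0.7]
opening: 0.216
grip_force: 79.2
```

>>> drive_tool:
  moves: "0 0.7 0 0 0 0 1; 0 0.8 0 0 0 0 1; 0 0.8 0 0 0 0 1; 0 0 0 0 0 0 1; 0 0 -3 0 0 0 1; 0 0 -4 0 0 0 1; 0 0 -3 0 0 0 1; 0 0 0 0 0 0 1"

```text
clock: 14.0
position: [0.4353, 0.0902, 0.1543]
tool_rot: [0.998, 0.058, 0.002, -0.001]
ft_force: [-0.5, -0.1, -1.2]
opening: 0.211
grip_force: 79.2
```

Run:
```python
from plant import *; from h import *
o=bot.get_obs(); print(o["position"])
rows(o,[(.43,0,.15,-28,9),(.47,-.272,.15,-28,7)],1)
f=grab_frame("wrist")
s=grab_frame("scene")
cv2.imwrite("pics/s4.png",np.hstack([cv2.resize(f["pixels"],(480,300)),cv2.resize(s["pixels"][130:230,240:340],(300,300))]))
```

```text
[0.43533801 0.09019182 0.15432472]
-0.175 0.989 0.0455 0 -0.000601 -0.107 1; -0.28 0.964 0.0455 0 -0.000601 -0.107 1; -0.382 0.929 0.0457 0 -0.000601 -0.107 1; -0.479 0.882 0.0458 0 -0.000601 -0.107 1; -0.571 0.826 0.0461 0 -0.000601 -0.107 1; -0.656 0.76 0.0464 0 -0.000601 -0.107 1; -0.734 0.685 0.0467 0 -0.000601 -0.107 1; -0.803 0.603 0.0471 0 -0.000601 -0.107 1; -0.863 0.513 0.0476 0 -0.000601 -0.107 1; -3.16 2.33 0 0 0 0 1; -3.16 2.33 0 0 0 0 1; -3.16 2.33 0 0 0 0 1; -3.16 2.33 0 0 0 0 1; -3.16 2.33 0 0 0 0 1; -3.16 2.33 0 0 0 0 1; -3.16 2.33 0 0 0 0 1 16
```

View pics/s4.png

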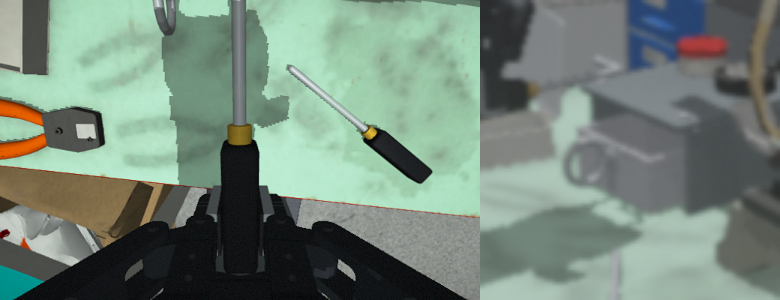

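The rod is free, the ring stays out at the front, and the straight rod is untouched. I'll return the rod.

>>> drive_tool:
  moves: "-0.17 1 0 0 0 -0.107 1; -0.28 0.96 0 0 0 -0.107 1; -0.38 0.93 0 0 0 -0.107 1; -0.48 0.88 0 0 0 -0.107 1; -0.57 0.83 0 0 0 -0.107 1; -0.66 0.76 0 0 0 -0.107 1; -0.73 0.68 0 0 0 -0.107 1; -0.8 0.6 0 0 0 -0.107 1; -0.86 0.51 0 0 0 -0.107 1"

```text
clock: 15.22
position: [0.4268, -0.0011, 0.1506]
tool_rot: [0.857, 0.515, -0.002, -0.001]
ft_force: [-0.1, -0.1, -0.7]
opening: 0.214
grip_force: 79.1
```

>>> drive_tool:
  moves: "-3.2 2.3 0 0 0 0 1; -3.2 2.3 0 0 0 0 1; -3.2 2.3 0 0 0 0 1; -3.2 2.3 0 0 0 0 1; -3.2 2.3 0 0 0 0 1; -3.2 2.3 0 0 0 0 1; -3.2 2.3 0 0 0 0 1; 0 0 0 0 0 0 1; 0 0 5 0 0 0 1; 0 0 4 0 0 0 1; 0 0 2.5 0 0 0 1; 0 0 0 0 0 0 1"

```text
clock: 16.73
position: [0.4616, -0.2718, 0.0342]
tool_rot: [0.858, 0.514, -0.002, -0.003]
ft_force: [-0.1, -0.4, -0.7]
opening: 0.213
grip_force: 79.2
```

>>> drive_tool:
  moves: "0 0 0.6 0 0 0 1; 0 0 0.5 0 0 0 1; 0 0 0.2 0 0 0 1; 0 0 0.1 0 0 0 1; 0 0 0 0 0 0 1"

```text
clock: 17.35
position: [0.4643, -0.2744, 0.0235]
tool_rot: [0.858, 0.514, 0.0, 0.0]
ft_force: [-0.4, 0.3, -1.5]
opening: 0.214
grip_force: 79.2
```

>>> drive_tool:
  moves: "0 0 0.2 0 0 0 1; 0 0 0.2 0 0 0 1; 0 0 0 0 0 0 1"

```text
clock: 17.73
position: [0.4642, -0.2743, 0.0193]
tool_rot: [0.858, 0.514, 0.0, 0.0]
ft_force: [-0.1, 1.0, 0.3]
opening: 0.214
grip_force: 79.3
```

>>> drive_tool:
  moves: "0 0 0 0 0 0 0.6; 0 0 0 0 0 0 0.4; 0 0 0 0 0 0 0.2; 0 0 0 0 0 0 0; 0 0 0 0 0 0 0; 0 0 -1 0 0 0 0; 0 0 -3 0 0 0 0; 0 0 -5 0 0 0 0; 0 0 -5 0 0 0 0; 0 0 0 0 0 0 0; 0 0 0 0 0 0 0"

```text
clock: 19.1
position: [0.4641, -0.274, 0.1596]
tool_rot: [0.858, 0.514, 0.0, 0.0]
ft_force: [0.1, -0.1, -0.2]
opening: 0.996
grip_force: 0.0
```

Run:
```python
from plant import *; from h import *
f=grab_frame("wrist")
s=grab_frame("scene")
cv2.imwrite("pics/s5.png",np.hstack([cv2.resize(f["pixels"],(480,300)),cv2.resize(s["pixels"][130:280,240:390],(300,300))]))
```

```text
(no output)
```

View pics/s5.png

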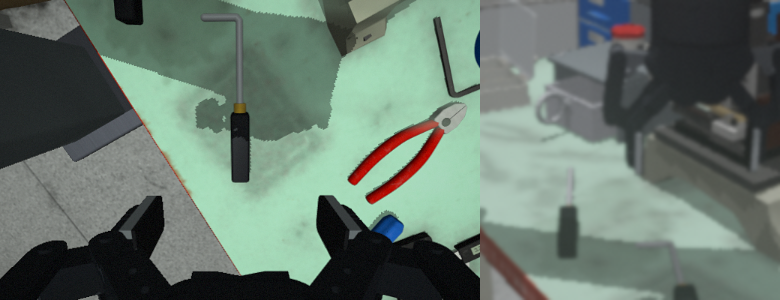

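The hooked rod lies flat on the bench at its old place, the tray is out, and the straight rod has not moved.

```bash
python3 -c "
from plant import bot; print(bot.sign_off())"
```

```text
the job is handed in; nothing more can be done
None
```

The tray was drawn out until it met its stop, the rod was unhooked and laid back on the bench close to where it started, the straight rod wasn't touched, and the job was handed in at about 19 s of the 59 s allowed.

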